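# Open the dial padlock of the bar's spirits chest and hold it up

## Robot

A 6-joint arm with a two-finger parallel gripper is mounted at the origin on the work surface. World frame = base frame: x ahead of the robot, y to its left, z up, the work surface at z = 0. Lengths are in m, angles in rad, forces in N, time in s.
With the tool pointing down it reaches from about 0.2 to 0.875 m from the base axis. Payload 3.4 kg.
Tool frame: the origin (TCP) lies midway between the tips of the shut fingers; the grasp point (between the pads) lies 19 mm behind it; x points along the fingers, z is the direction in which the jaws open and shut, and the axes are right-handed (so a half turn about x gives the same grasp; the last joint's range is limited). The gripper opens to 94 mm and grips with 3 to 60 N. Pads are 16 mm wide; open, the fingers measure 119 mm over their backs; the gripper's body (75 mm by 177 mm) begins 78 mm behind the grasp point.
Start: joints at [-0.121, 0.276, 1.505, -0, 1.361, -0.121], TCP at [0.575, -0, 0.205] pointing down, gripper open.
Joint ranges: [-2.89, 2.89], [-0.75, 2.08], [0.22, 2.7], [-1.18, 4.32], [0.11, 2.71], [-2.7, 2.7]. Speed limits (rad/s): [2.57, 2.57, 3.14, 3.14, 3.14, 3.14].

## Interface

Orientations are given as a unit quaternion [x, y, z, w].
In Python, from bench import ctrl gives the robot as it stands.
- The arm moves only by the shell command python3 -m inch 'ROWS' [FORCE]. ROWS is JSON, a list of rows, each an object with "dr": the turn, a rotation vector about the world's x, y, z in rad, a list of three; "offset": the shift along the world's x, y, z in m, a list of three; "fingers": the closure, from -1 (fully open) to 1 (shut). A call has 1 to 12 rows; each row is the pose to reach, as a shift and turn from the pose measured when the call began; what a row does not reach only later rows make up. A row lasts 1/12 s, in which the tool goes at most 41.7 mm and 7.16 degrees, less where a joint would pass 70% of its speed; a pose out of reach is approached as far as the arm can. A call with a gripper value outside its range is refused whole. The fingers move at their own pace and stop on an object; FORCE is the grip in N (left out, the last holds). Time passes only in rows, so rows that repeat a pose let the fingers close. It gives the time, the measured TCP pose, the force and the opening at its end, in the units of the state.
- ctrl.observe(): the state, without advancing time (a new reading comes with each control period).
- ctrl.read_camera(name): name is "scene" or "side" or "wrist"; returns (picture, depth): 384x512x3 uint8, blue, green, red; 384x512 float32, m along the optical axis (not along the pixel's ray), 0 where there is no reading.
- ctrl.get_calibration(name): a dict with "vertical_fov" (degrees; the focal length in pixels is half the picture's height over the tangent of half this angle, whatever the lens; pixels are square), "cx", "cy" (the principal point, pixels), "cam_to_world" (4x4, takes a point from camera to world coordinates). Camera axes: x right, y up, looking along -z (the intrinsics and any distortion apply to the point x, -y, -z); pixel columns grow to the right and rows downward; lengths in m; the calibration is good to about 2 mm. A picture is of the moment at which its call begins: read the wrist's pose just before it. get_calibration takes no time and is no camera call; for the wrist camera it gives the pose at the moment of the call.
- ctrl.close_job(): hands the job in, once; it reports no verdict.
Trained networks look in the newest picture that a camera, given by its name, has taken for a name from the list of things; names that differ only in an ending like _2 or _b are one class to them, and where a whole thing is asked for, a point or a joint stands for the part that bears it (a point fixed in the world has none). Each returns a list of dicts, best first, with "p" (0 to 1); they miss things now and then, are a little off and sometimes report something else, mostly with a low value. They report only what shows in the picture. A call takes as long as a camera call. They do not tell look-alikes from the thing itself.
- ctrl.trace(target, camera): "region" (384x512 bool, what is visible of it).
- ctrl.pinpoint(target, camera): "xyz" ([x, y, z] in m, in world coordinates, good to about 4 mm: a listed point, or the origin of a listed thing).
The state is a dict: "time": time; "joints": joint angles; "qvel": joint speeds; "joint_efforts": joint torques, N m; "ee_pos": TCP position; "eef_rot": TCP orientation; "wrist_force": force on the tool from outside, world axes, zero at the start; "torque": the same for the moment, N m; "gripper_width": finger opening in m.
Only numpy, scipy, OpenCV 4.12 (cv2) and the standard library are available. Lean on these libraries where they do the work, as an engineer would, in place of code of your own. Each camera call takes 0.05 s, during which the arm holds its last target.

## Task

Open the dial padlock on the bar chest: turn the dial clockwise, click by click, until it rests in the notch where its nose points at the one long raised rib (not at a small stud), then pull the shackle up until it is fully open, slide the lock out from under the hasp strap towards the lock's open front side, and lift it. Finish while still holding the lock by its shackle in the air, open, level and still, its underside at least 12 cm above the counter, touching nothing but the gripper. Leave the tin, jigger, bottle and jar standing where they are.

Things in the scene. Friction and masses are not known exactly. Their poses are not given: they have to be found in the camera images.
- chest: low dark grey steel chest fixed to the counter, 170 (x) by 230 (y) by 62.5 mm high, shut; before its front (x = +33 mm) a steel landing, top 30 mm above the counter, carries the lock. Origin: on the counter below the lock's middle; +x from landing to chest. Cheeks 12 mm high at y = +-59.5 mm (inner faces), x = +-32 mm, flank the lock; the landing's -x side is open
- lock: loose oblong steel padlock, 62 (x) by 116 (y) by 32 mm thick, 0.4 kg in all, lying face up on the landing, axes along the chest's. Origin: centre of its underside. Dial on its top face at y = -35 mm, shackle at y = +35 mm. With the shackle up, slide the lock 30 mm or more along its own -x to clear the hasp strap (2.5 mm above its top face), then lift
- dial_grip (a point): on the dial's axis, 22 mm above the lock's face: grip here from above. Black flange 36 mm across, 5 mm high, with an upright bar 30 mm long, 14 mm thick, top 31 mm above the face. Turns with the dial: x along the bar, nose at its -x end, the lock's axes at dial value 0. Marks on the face round it: three small studs and, at the opening notch, one long rib (9.5 mm)
- dial (a joint): rad, growing clockwise from above, 0 when the nose points along the lock's -x. Spring clicks (about 0.15 N m) draw it into four notches: -0.81 (first), -0.27 (second), +0.27 (third, long rib; opens within +-0.13), +0.81 (fourth); stops at +-0.9. Starts in the first or second notch. Let go near a notch, it snaps in
- shackle_grip (a point): middle of the shackle's top bar: level, along the point's x (the lock's x), 50 mm long, 10 mm thick (y), 16 mm high; centre 52 mm above the lock's face when shut. Round 9 mm legs go down at x = -20 (long, stays in the lock) and x = +20 mm (short, through the strap's eye). The dial's axis is 70 mm away along -y
- shackle (a joint): how far the shackle is pulled straight up out of the lock, m: 0 shut, 0.022 fully open (stop). Rises with about 2 N when the dial is in its third notch, else blocked; 22 mm up, its short leg is 5 mm clear above the strap. While up, the dial cannot turn. It never leaves the lock, which is carried by it
- tin: bystander: open steel shaker tin, 84 mm across, 110 mm high; origin at its foot
- jigger: bystander: small steel double-cone measure, 42 mm across, 78 mm high; origin at its foot
- syrup: bystander: amber glass bottle, 60 mm across, 130 mm high; origin at its foot
- jar: bystander: glass jar, 64 mm across, 75 mm high; origin at its foot
- hasp_eye (a point): centre of the 16 mm square eye in the fixed hasp strap, at the strap's mid thickness, 66.5 mm above the counter. The steel strap, 40 mm wide and 4 mm thick, reaches level from the chest over the lock and ends 16 mm beyond the eye (chest's -x). The short shackle leg in this eye holds the lock until it is pulled up
There are look-alikes about, which are no part of the job. What is shaped like the lock but brown or orange is not meant.

How it is judged:
On the way, in this order (a step that is already met when the one before it is completed fails the run):
1. the dial stands in its third notch, the shackle still shut (value of joint dial between 0.12 and 0.42 rad and value of joint shackle below 0.005 m), for 0.2 s.
2. the shackle is pulled up out of the hasp while the lock is still on its landing (value of joint shackle above 0.017 m and height (world z) of lock below 0.045 m), for 0.1 s.
At the end, for the whole second after the job is handed in: The fingers hold the lock with its underside more than 11.5 cm above the counter, tilted less than 20 degrees, still (under 5 cm/s) and not touching the chest or a bystander, with the shackle at least 16 mm up and the dial in its third notch; the four bystanders stand within 3 cm of where they were (height (world z) of lock above 0.115 m and value of joint shackle above 0.016 m and value of joint dial between 0.1 and 0.5 rad and angle between lock's own z axis and vertical below 0.35 rad and linear speed of lock below 0.05 m/s and contact force between lock and the fingers above 2 N and contact force between lock and chest below 0.1 N and distance of each of tin, jigger, syrup, jar from where it was at the start of the episode below 0.03 m and angle between each of tin, jigger, syrup, jar's own z axis and vertical below 0.3 rad and contact force between lock and tin below 0.1 N and contact force between lock and jigger below 0.1 N and contact force between lock and syrup below 0.1 N and contact force between lock and jar below 0.1 N); the arm keeps its last pose, push and grip.
It fails at once if a bystander is knocked over (angle between any of tin, jigger, syrup, jar's own z axis and vertical above 0.7 rad).
It also fails if it takes over 48 s, if anything falls off the work surface, if the arm or the gripper's body presses on something with over 40 N, if the wrist force passes 120 N, or if a joint passes its speed limit or range.

## Working session

There is one attempt and no reset: what is moved stays moved. The work goes in short steps, Python scripts to look and compute and a shell command to move; the robot and the scene stay as the last step left them, time stands still between calls to the robot, and variables do not carry over. Pictures are saved under pics/ and viewed, and the job is handed in when it is done.

```bash
ls; mkdir -p pics; python3 - <<'E'
from bench import ctrl
import cv2
print(ctrl.observe())
for n in ["scene","side","wrist"]:
    im,d=ctrl.read_camera(n); cv2.imwrite(f"pics/{n}0.png",im)
    c=ctrl.get_calibration(n); print(n,c)
    for t in ["lock","dial_grip","shackle_grip","hasp_eye","chest"]:
        r=ctrl.pinpoint(t,n); print(n,t,[(x['p'],[round(float(v),4) for v in x['xyz']]) for x in r])
print(ctrl.observe()['time'])
E
```

```text
pics
{'time': 0.0, 'joints': array([-1.20997766e-01,  2.76611826e-01,  1.50611667e+00, -3.16560017e-05,
        1.36070276e+00, -1.21034665e-01]), 'qvel': array([ 0.00075268,  0.00034796, -0.00038583,  0.00239631, -0.00024971,
        0.00052982]), 'joint_efforts': array([ 1.66144628e-04, -4.04588020e+01, -2.37234324e+01,  7.02253589e-02,
        3.46444664e-02, -1.77189750e-04]), 'ee_pos': array([5.74431611e-01, 5.28333015e-05, 2.04601719e-01]), 'eef_rot': array([5.22200816e-05, 7.07753092e-01, 8.29999166e-05, 7.06459873e-01]), 'wrist_force': array([-0.03379684, -0.09036063, -1.5257985 ]), 'torque': array([ 0.01591754, -0.02017389, -0.01752784]), 'gripper_width': 0.09396568948760656}
scene {'vertical_fov': 49.78269965127875, 'cx': 255.66786470285825, 'cy': 185.49620452920695, 'cam_to_world': array([[-0.89085272, -0.23451552,  0.38908084,  1.01938883],
       [ 0.45414333, -0.48165291,  0.74950938,  1.12002864],
       [ 0.01163033,  0.84440094,  0.53558546,  0.90028854],
       [ 0.        ,  0.        ,  0.        ,  1.        ]])}
scene lock [(0.91, [0.5094, 0.105, 0.0311]), (0.91
[... 1300 characters left out ...]
: 191.0521003935267, 'cam_to_world': array([[ 9.99999988e-01, -2.08689644e-05, -1.56181066e-04,
         5.75016539e-01],
       [ 6.08219153e-05,  9.65494797e-01,  2.60422335e-01,
         7.60644322e-02],
       [ 1.45357262e-04, -2.60422342e-01,  9.65494787e-01,
         3.84059950e-01],
       [ 0.00000000e+00,  0.00000000e+00,  0.00000000e+00,
         1.00000000e+00]])}
wrist lock [(0.83, [0.3259, 0.1216, -0.0011]), (0.78, [0.5119, 0.1007, 0.0301])]
wrist dial_grip [(0.96, [0.4966, 0.0654, 0.0841]), (0.87, [0.3558, 0.1041, 0.0548])]
wrist shackle_grip [(0.77, [0.5244, 0.1314, 0.1106])]
wrist hasp_eye [(0.61, [0.5391, 0.1294, 0.0645])]
wrist chest [(0.78, [0.5123, 0.1022, -0.0014])]
0.9
```

View pics/scene0.png

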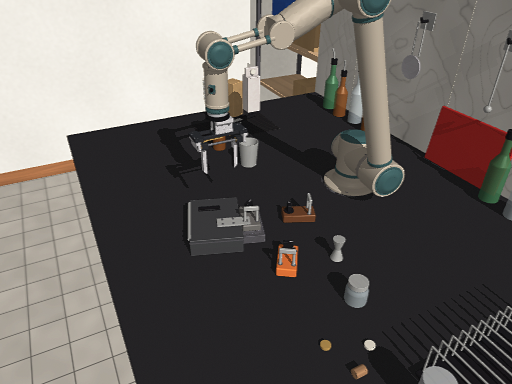

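View pics/side0.png

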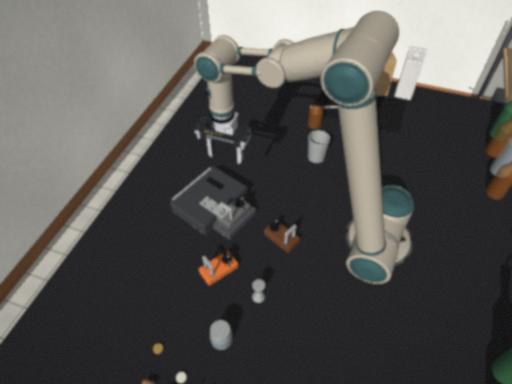

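View pics/wrist0.png

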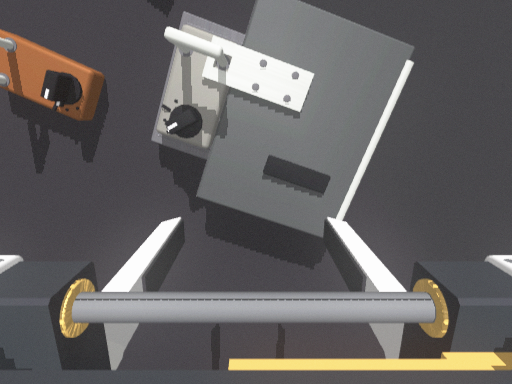

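```bash
python3 - <<'E'
import cv2
im=cv2.imread("pics/wrist0.png")[10:170,130:270]
cv2.imwrite("pics/crop0.png",cv2.resize(im,None,fx=3.7,fy=3.7,interpolation=cv2.INTER_CUBIC))
E
```

```text
(no output)
```

View pics/crop0.png

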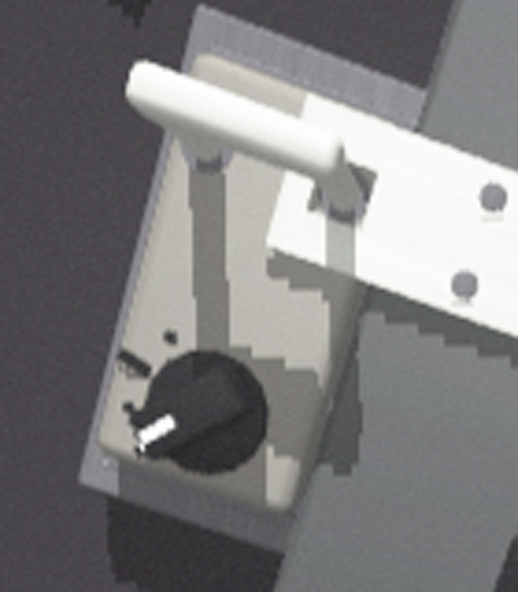

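Candidates in the pictures: the grey lock at wrist (195,85) lies on the chest's landing under the strap. The orange one is at wrist (50,75) and the brown one at scene (300,212). The grey one fits the description, and the crop confirms it. In the crop the nose (155,432) points at the first stud, about 49° counter-clockwise of lock -x, so the dial is in its first notch. The long rib is at (133,362), two clicks clockwise. Lock yaw is about -20°.

I'll move over the dial with the jaws across the bar and measure again.

```bash
python3 -m inch '[{"dr":[0,0,-0.12],"offset":[-0.03,0.02,0],"fingers":-0.2},{"dr":[0,0,-0.24],"offset":[-0.05,0.04,0],"fingers":0.1},{"dr":[0,0,-0.36],"offset":[-0.076,0.065,0],"fingers":0.1},{"dr":[0,0,-0.48],"offset":[-0.076,0.065,0],"fingers":0.1},{"dr":[0,0,-0.6],"offset":[-0.076,0.065,0],"fingers":0.1},{"dr":[0,0,-0.72],"offset":[-0.076,0.065,0],"fingers":0.1},{"dr":[0,0,-0.84],"offset":[-0.076,0.065,0],"fingers":0.1},{"dr":[0,0,-0.96],"offset":[-0.076,0.065,0],"fingers":0.1},{"dr":[0,0,-1.06],"offset":[-0.076,0.065,0],"fingers":0.1},{"dr":[0,0,-1.06],"offset":[-0.076,0.065,0],"fingers":0.1},{"dr":[0,0,-1.06],"offset":[-0.076,0.065,0],"fingers":0.1}]' 20
cat > h.py <<'E'
from bench import ctrl
import cv2,numpy as np
def proj(name,P,c=None):
    c=c or ctrl.get_calibration(name); T=np.linalg.inv(c['cam_to_world']); f=192/np.tan(np.radians(c['vertical_fov']/2))
    p=T[:3,:3]@np.array(P)+T[:3,3]; return c['cx']+f*p[0]/-p[2], c['cy']-f*p[1]/-p[2]
def unproj(name,u,v,z=None,c=None):
    c=c or ctrl.get_calibration(name); f=192/np.tan(np.radians(c['vertical_fov']/2))
    r=c['cam_to_world'][:3,:3]@np.array([(u-c['cx'])/f,-(v-c['cy'])/f,-1]); o=c['cam_to_world'][:3,3]
    return o+r*(z-o[2])/r[2]
E
python3 - <<'E'
from h import *
print(ctrl.observe())
im,d=ctrl.read_camera("wrist"); cv2.imwrite("pics/wrist1.png",im)
for t in ["lock","dial_grip","shackle_grip","hasp_eye","chest"]:
    r=ctrl.pinpoint(t,"wrist"); print(t,[(x['p'],[round(float(v),4) for v in x['xyz']]) for x in r])
E
```

```text
time: 1.82
ee_pos: [0.499, 0.065, 0.2056]
eef_rot: [0.357, 0.611, -0.357, 0.611]
wrist_force: [0.5, 0.6, -0.2]
gripper_width: 0.0427
{'time': 1.8167, 'joints': array([-8.75044011e-03,  1.67415867e-01,  1.65102210e+00, -8.91554606e-05,
        1.32300534e+00,  1.04864170e+00]), 'qvel': array([-1.23821036e-03, -1.15217231e-03,  7.54989049e-05, -3.47896187e-04,
        3.69458197e-04, -3.20208516e-03]), 'joint_efforts': array([ 5.91138480e-03, -3.37173843e+01, -2.34928089e+01,  4.76634165e-02,
       -5.95576270e-02,  9.68752638e-02]), 'ee_pos': array([0.49902464, 0.06500212, 0.20558429]), 'eef_rot': array([ 0.35666327,  0.61050521, -0.35666384,  0.61062723]), 'wrist_force': array([ 0.53557487,  0.59658235, -0.21987276]), 'torque': array([-0.01042891,  0.00811971, -0.01593365]), 'gripper_width': 0.04265555931901827}
lock [(0.97, [0.3251, 0.121, 0.0012]), (0.73, [0.5152, 0.1029, 0.0283]), (0.73, [0.4869, 0.3079, 0.0031])]
dial_grip [(0.87, [0.4992, 0.0668, 0.0828]), (0.86, [0.4684, 0.278, 0.0576]), (0.57, [0.3567, 0.1072, 0.0547]), (0.15, [0.3253, 0.3606, -0.0036])]
shackle_grip [(0.92, [0.523, 0.1337, 0.1146]), (0.59, [0.5021, 0.3358, 0.0843])]
hasp_eye [(0.58, [0.541, 0.1304, 0.0665])]
chest [(0.81, [0.5105, 0.1032, -0.0005])]
```

View pics/wrist1.png

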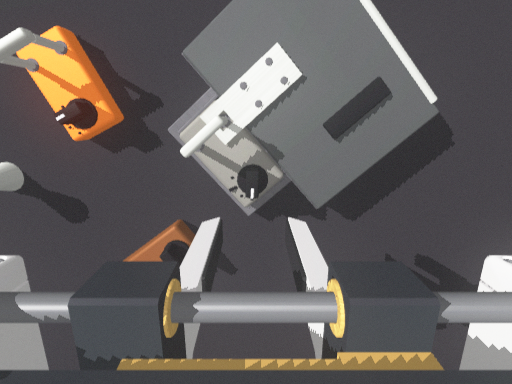

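```bash
python3 - <<'E'
from h import *
im=cv2.imread("pics/wrist1.png")
# rectified top views: 0.25mm/px
def rect(z,x0,y1,w,h,s,fn):
    # corners world -> pixels
    W=np.array([[x0,y1],[x0+w,y1],[x0+w,y1-h],[x0,y1-h]])
    P=np.float32([proj("wrist",[a,b,z]) for a,b in W]); D=np.float32([[0,0],[w/s,0],[w/s,h/s],[0,h/s]])
    o=cv2.warpPerspective(im,cv2.getPerspectiveTransform(P,D),(int(w/s),int(h/s)),flags=cv2.INTER_CUBIC); cv2.imwrite(fn,o); return o
a=rect(0.0685,0.44,0.19,0.2,0.18,0.0004,"pics/top685.png")
b=rect(0.093,0.46,0.11,0.08,0.08,0.0002,"pics/top93.png")
g=cv2.cvtColor(a,cv2.COLOR_BGR2GRAY); m=(g>225).astype(np.uint8)
n,l,st,ce=cv2.connectedComponentsWithStats(m)
for i in np.argsort(-st[1:,4])[:3]+1:
    c=np.argwhere(l==i)[:,::-1].astype(np.int32); r=cv2.minAreaRect(c); print(st[i],[(0.44+r[0][0]*.0004,0.19-r[0][1]*.0004),(r[1][0]*.4,r[1][1]*.4),r[2]])
cv2.imwrite("pics/m.png",m*255)
E
```

```text
[  122    90   370   187 23779] [(0.5593379516601562, 0.12247608642578126), (150.879052734375, 39.90121765136719), 19.567768096923828]
[ 205  152   42   51 1342] [(0.5322487365722657, 0.11937325439453125), (17.117373657226562, 16.44140167236328), 17.447187423706055]
[107 313  26  16 156] [(0.4877599975585938, 0.06147999267578125), (2.5043960571289063, 11.26978225708008), 63.43495178222656]
```

View pics/top685.png

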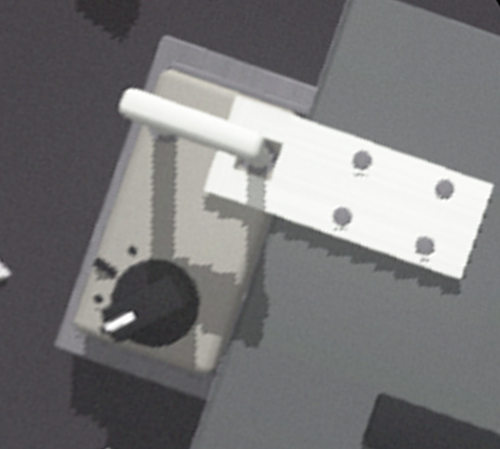

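View pics/top93.png

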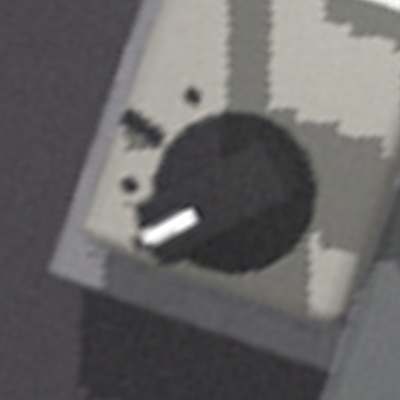

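Picture: the strap edges give yaw ≈ -19.3°. The bar lies at about 26° with its nose at the first stud. The dial axis is at ≈ (0.501, 0.067), where strap geometry and pinpoint agree to 2–3 mm. Next I'll descend to just above the bar and check.

```bash
python3 -m inch '[{"dr":[0,0,-0.035],"offset":[0.002,0.002,-0.03],"fingers":0.2},{"dr":[0,0,-0.035],"offset":[0.002,0.002,-0.06],"fingers":0.2},{"dr":[0,0,-0.035],"offset":[0.002,0.002,-0.085],"fingers":0.2},{"dr":[0,0,-0.035],"offset":[0.002,0.002,-0.09],"fingers":0.2},{"dr":[0,0,-0.035],"offset":[0.002,0.002,-0.09],"fingers":0.2},{"dr":[0,0,-0.035],"offset":[0.002,0.002,-0.09],"fingers":0.2}]' 20
python3 - <<'E'
from h import *
im,d=ctrl.read_camera("wrist"); cv2.imwrite("pics/wrist2.png",im)
print(ctrl.observe()['ee_pos'])
for t in ["dial_grip","shackle_grip"]:
    r=ctrl.pinpoint(t,"wrist"); print(t,[(x['p'],[round(float(v),4) for v in x['xyz']]) for x in r])
e=ctrl.observe()['ee_pos']; print(proj("wrist",e), proj("wrist",[.501,.067,.093]))
E
```

```text
time: 2.62
ee_pos: [0.5018, 0.067, 0.1163]
eef_rot: [0.368, 0.604, -0.368, 0.604]
wrist_force: [0.0, -0.2, -0.8]
gripper_width: 0.0377
[0.50241797 0.06696364 0.11693059]
dial_grip [(0.93, [0.4994, 0.0657, 0.0863]), (0.67, [0.4675, 0.2774, 0.0571])]
shackle_grip [(0.98, [0.5244, 0.1332, 0.1131]), (0.76, [0.2958, 0.1326, 0.0843])]
(np.float64(254.113023375046), np.float64(230.87019396991974)) (np.float64(253.04308725938378), np.float64(219.91984242293438))
```

View pics/wrist2.png

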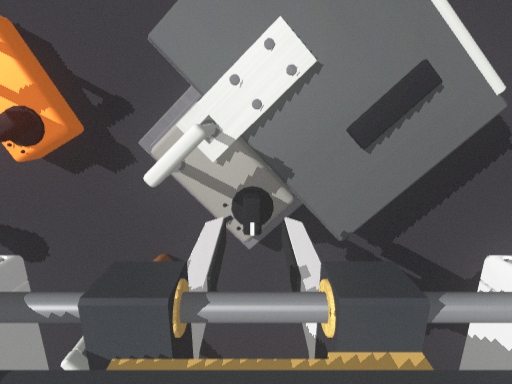

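```bash
python3 - <<'E'
from h import *
def cloud(n):
    im,d=ctrl.read_camera(n); c=ctrl.get_calibration(n); f=192/np.tan(np.radians(c['vertical_fov']/2))
    v,u=np.mgrid[:384,:512]; P=np.stack([(u-c['cx'])/f*d,-(v-c['cy'])/f*d,-d],-1)
    return im,d,P@c['cam_to_world'][:3,:3].T+c['cam_to_world'][:3,3]
for n in ["wrist","scene","side"]:
    im,d,W=cloud(n)
    m=(d>0)&(np.hypot(W[...,0]-.501,W[...,1]-.067)<.025)&(W[...,2]>.086)&(W[...,2]<.097)
    if n=="wrist": m[:, :235]=False; m[:,272:]=False
    p=W[m]; 
    if len(p)>10:
        r=cv2.minAreaRect((p[:,:2]*1e4).astype(np.float32)); print(n,len(p),p[:,2].mean(),np.array(r[0])/1e4,np.array(r[1])/10,r[2])
    m=(d>0)&(np.hypot(W[...,0]-.5235,W[...,1]-.1335)<.035)&(W[...,2]>.112)&(W[...,2]<.13)
    p=W[m]
    if len(p)>10:
        r=cv2.minAreaRect((p[:,:2]*1e4).astype(np.float32)); print(n,"sh",len(p),p[:,2].max(),np.array(r[0])/1e4,np.array(r[1])/10,r[2])
E
```

```text
wrist 696 0.09193048453912085 [0.50178496 0.06902979] [29.53042603 13.65776367] 28.027469635009766
wrist sh 1328 0.12313352100365085 [0.52381328 0.13432537] [10.16545792 49.46041565] 70.85492706298828
scene 30 0.09090766715312121 [0.50384302 0.06943359] [31.88327637 15.68749542] 19.053239822387695
scene sh 59 0.12463057231057173 [0.52669663 0.13750548] [13.74399261 49.52071838] 68.24610137939453
side 23 0.0917558724897688 [0.50008618 0.0708524 ] [28.81805725 15.88272095] 5.87305212020874
side sh 50 0.12635772648733656 [0.52235312 0.13377617] [11.30695953 49.82719421] 72.07096862792969
```

Depth from the wrist camera gives the bar top as 29.5×13.7 mm, centred at (0.5018, 0.0690), at 28°. The shackle bar is centred at (0.5238, 0.1343), at -19°. Both sizes match. Descend and close.

```bash
python3 -m inch '[{"dr":[0,0,0],"offset":[0,0.002,-0.02],"fingers":0.2},{"dr":[0,0,0],"offset":[0,0.002,-0.04],"fingers":0.2},{"dr":[0,0,0],"offset":[0,0.002,-0.045],"fingers":0.2},{"dr":[0,0,0],"offset":[0,0.002,-0.045],"fingers":0.2},{"dr":[0,0,0],"offset":[0,0.002,-0.045],"fingers":0.5},{"dr":[0,0,0],"offset":[0,0.002,-0.045],"fingers":1},{"dr":[0,0,0],"offset":[0,0.002,-0.045],"fingers":1},{"dr":[0,0,0],"offset":[0,0.002,-0.045],"fingers":1},{"dr":[0,0,0],"offset":[0,0.002,-0.045],"fingers":1}]' 25
```

```text
time: 3.67
ee_pos: [0.5025, 0.0689, 0.0725]
eef_rot: [0.368, 0.603, -0.367, 0.605]
wrist_force: [-0.3, 0.2, 2.3]
gripper_width: 0.0138
```

```bash
python3 -m inch '[{"dr":[0,0,-0.08],"offset":[0,0,0],"fingers":1},{"dr":[0,0,-0.16],"offset":[0,0,0],"fingers":1},{"dr":[0,0,-0.24],"offset":[0,0,0],"fingers":1},{"dr":[0,0,-0.32],"offset":[0,0,0],"fingers":1},{"dr":[0,0,-0.4],"offset":[0,0,0],"fingers":1},{"dr":[0,0,-0.48],"offset":[0,0,0],"fingers":1},{"dr":[0,0,-0.54],"offset":[0,0,0],"fingers":1},{"dr":[0,0,-0.54],"offset":[0,0,0],"fingers":1},{"dr":[0,0,-0.54],"offset":[0,0,0],"fingers":1}]'
python3 -c "
from h import *
o=ctrl.observe();print(o['wrist_force'],o['torque'])
im,d=ctrl.read_camera('wrist');cv2.imwrite('pics/w3.png',im)"
```

```text
time: 4.42
ee_pos: [0.5032, 0.0689, 0.0727]
eef_rot: [0.516, 0.482, -0.515, 0.486]
wrist_force: [1.3, -0.4, -2.1]
gripper_width: 0.0139
[ 1.26880343 -0.36175968 -2.11920643] [ 0.07195916 -0.14668928 -0.1265235 ]
```

View pics/w3.png

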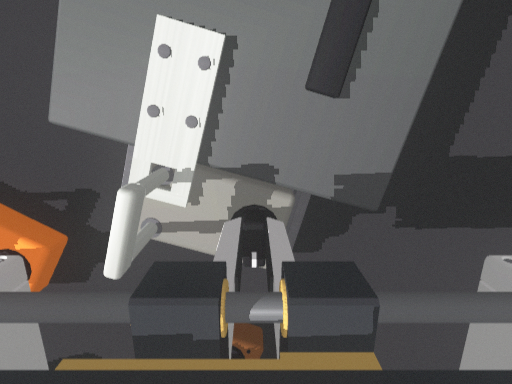

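The dial follows the fingers: the nose at (254,260) still lies between them. Turn the second click.

```bash
python3 -m inch '[{"dr":[0,0,-0.08],"offset":[0,0,0],"fingers":1},{"dr":[0,0,-0.16],"offset":[0,0,0],"fingers":1},{"dr":[0,0,-0.24],"offset":[0,0,0],"fingers":1},{"dr":[0,0,-0.32],"offset":[0,0,0],"fingers":1},{"dr":[0,0,-0.4],"offset":[0,0,0],"fingers":1},{"dr":[0,0,-0.48],"offset":[0,0,0],"fingers":1},{"dr":[0,0,-0.55],"offset":[0,0,0],"fingers":1},{"dr":[0,0,-0.55],"offset":[0,0,0],"fingers":1},{"dr":[0,0,-0.55],"offset":[0,0,0],"fingers":1}]'
python3 -c "
from h import *
from scipy.spatial.transform import Rotation as R
o=ctrl.observe();print(o['wrist_force'],o['torque'],o['joints'])
z=R.from_quat(o['eef_rot']).as_matrix()[:,2];print('jaw deg',np.degrees(np.arctan2(z[1],z[0])))"
```

```text
time: 5.22
ee_pos: [0.5034, 0.0679, 0.0728]
eef_rot: [0.627, 0.325, -0.627, 0.33]
wrist_force: [1.4, -4.7, -0.2]
gripper_width: 0.0138
[ 1.43182895 -4.71678657 -0.22782031] [-0.82379693 -0.0672895  -0.04971977] [ 1.85338583e-03  2.89240855e-01  1.84892130e+00 -7.52425026e-03
  1.00013121e+00  2.18573910e+00]
jaw deg -124.8957487737584
```

```bash
python3 -m inch '[{"dr":[0,0,0],"offset":[0,0,0],"fingers":0.4},{"dr":[0,0,0],"offset":[0,0,0],"fingers":0.2},{"dr":[0,0,0],"offset":[0,0,0],"fingers":0.2},{"dr":[0,0,0],"offset":[0,0,0],"fingers":0.2},{"dr":[0,0,0],"offset":[0,0,0.03],"fingers":0.2},{"dr":[0,0,0],"offset":[0,0,0.07],"fingers":0.2},{"dr":[0,0,0],"offset":[0,0,0.1],"fingers":0.2},{"dr":[0,0,0.1],"offset":[0,0,0.12],"fingers":0.2},{"dr":[0,0,0.2],"offset":[0,0,0.12],"fingers":0.2},{"dr":[0,0,0.26],"offset":[0,0,0.12],"fingers":0.2},{"dr":[0,0,0.26],"offset":[0,0,0.12],"fingers":0.2}]'
cat >> h.py <<'E'
def cloud(n):
    im,d=ctrl.read_camera(n); c=ctrl.get_calibration(n); f=192/np.tan(np.radians(c['vertical_fov']/2))
    v,u=np.mgrid[:384,:512]; P=np.stack([(u-c['cx'])/f*d,-(v-c['cy'])/f*d,-d],-1)
    return im,d,P@c['cam_to_world'][:3,:3].T+c['cam_to_world'][:3,3]
E
python3 - <<'E'
from h import *
from scipy.spatial.transform import Rotation as R
o=ctrl.observe();z=R.from_quat(o['eef_rot']).as_matrix()[:,2];print('jaw deg',np.degrees(np.arctan2(z[1],z[0])),o['ee_pos'])
im,d,W=cloud("wrist"); cv2.imwrite("pics/w4.png",im)
for nm,c0,r,a,b in [("bar",(.5018,.069),.025,.086,.097),("sh",(.5238,.1343),.035,.112,.13)]:
    m=(d>0)&(np.hypot(W[...,0]-c0[0],W[...,1]-c0[1])<r)&(W[...,2]>a)&(W[...,2]<b)
    p=W[m]; q=cv2.minAreaRect((p[:,:2]*1e4).astype(np.float32)); print(nm,len(p),p[:,2].max(),np.array(q[0])/1e4,np.array(q[1])/10,q[2])
E
```

```text
time: 6.13
ee_pos: [0.5035, 0.0682, 0.1934]
eef_rot: [0.58, 0.403, -0.578, 0.409]
wrist_force: [0.4, -0.8, -0.5]
gripper_width: 0.0379
jaw deg -109.91665377492536 [0.50346575 0.06821188 0.1934054 ]
bar 397 0.09391830872068663 [0.50205117 0.06883008] [13.95032043 29.52769165] 54.66326141357422
sh 635 0.12258942354311642 [0.5252002  0.13489957] [10.29659576 49.33782043] 69.92259979248047
```

View pics/w4.png

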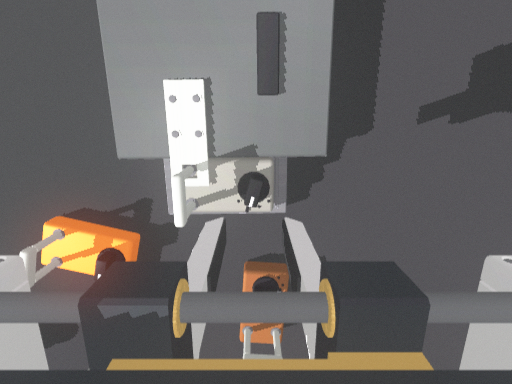

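The crop shows the dial nose resting at the long rib. Depth gives the bar at -35.3°, so the dial is ≈ +0.27. The shackle is at (0.5247, 0.1346). Move over it, descend and grip.

```bash
python3 -m inch '[{"dr":[0,0,0.005],"offset":[0.01,0.033,0],"fingers":0.2},{"dr":[0,0,0.005],"offset":[0.021,0.0663,0],"fingers":0.2},{"dr":[0,0,0.005],"offset":[0.021,0.0663,-0.01],"fingers":0.2},{"dr":[0,0,0.005],"offset":[0.021,0.0663,-0.04],"fingers":0.2},{"dr":[0,0,0.005],"offset":[0.021,0.0663,-0.07],"fingers":0.2},{"dr":[0,0,0.005],"offset":[0.021,0.0663,-0.098],"fingers":0.2},{"dr":[0,0,0.005],"offset":[0.021,0.0663,-0.098],"fingers":0.2},{"dr":[0,0,0.005],"offset":[0.021,0.0663,-0.098],"fingers":0.2}]' 45
python3 - <<'E'
from h import *
print(ctrl.observe()['ee_pos'])
for n in ["wrist","scene"]:
    im,d=ctrl.read_camera(n); 
    if n=="scene": im=cv2.resize(im[170:270,160:330],None,fx=4,fy=4,interpolation=cv2.INTER_CUBIC)
    cv2.imwrite(f"pics/{n}5.png",im)
E
```

```text
time: 6.85
ee_pos: [0.5227, 0.1341, 0.0935]
eef_rot: [-0.578, -0.405, 0.58, -0.408]
wrist_force: [0.1, 0.4, 0.6]
gripper_width: 0.0373
[0.52266712 0.13409148 0.0934659 ]
```

View pics/wrist5.png

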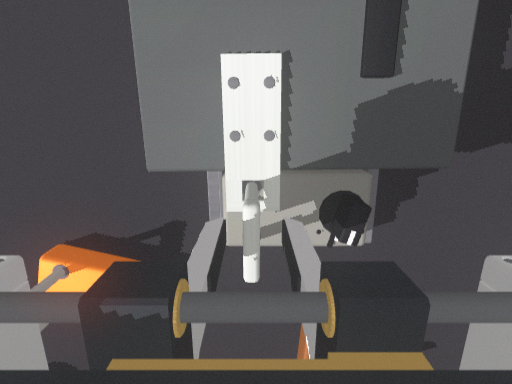

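View pics/scene5.png

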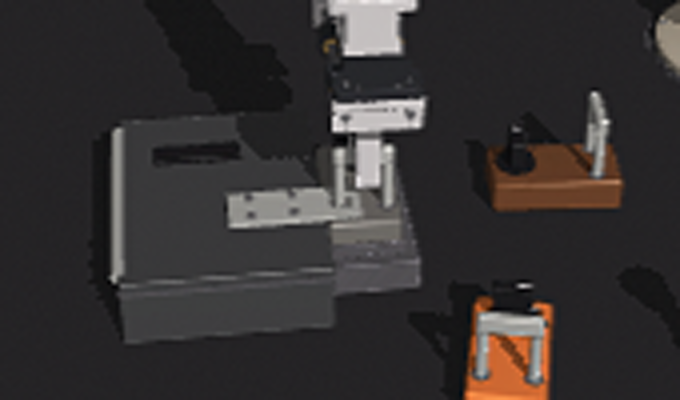

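The shackle bar (251,225) is centred between the fingers. Close.

```bash
python3 -m inch '[{"dr":[0,0,0],"offset":[0.0015,0,0.001],"fingers":0.5},{"dr":[0,0,0],"offset":[0.0015,0,0.001],"fingers":1},{"dr":[0,0,0],"offset":[0.0015,0,0.001],"fingers":1},{"dr":[0,0,0],"offset":[0.0015,0,0.001],"fingers":1},{"dr":[0,0,0],"offset":[0.0015,0,0.001],"fingers":1}]' 50
```

```text
time: 7.37
ee_pos: [0.5271, 0.1342, 0.0978]
eef_rot: [0.58, 0.404, -0.577, 0.41]
wrist_force: [-0.6, -0.9, 2.6]
gripper_width: 0.0096
```

```bash
python3 -m inch '[{"dr":[0,0,0],"offset":[0,0,0.0],"fingers":1}]';python3 -m inch '[{"dr":[0,0,0],"offset":[0,0,0.0],"fingers":1}]'; python3 -c "
from h import *
print(ctrl.observe()['ee_pos'],ctrl.observe()['wrist_force'],ctrl.observe()['torque'])"
```

```text
time: 7.45
ee_pos: [0.5271, 0.1342, 0.098]
eef_rot: [0.58, 0.404, -0.577, 0.41]
wrist_force: [0.2, 1.1, -1.5]
gripper_width: 0.0095
time: 7.53
ee_pos: [0.5271, 0.1342, 0.098]
eef_rot: [0.58, 0.404, -0.577, 0.41]
wrist_force: [0.1, 0.7, -1.7]
gripper_width: 0.0092
[0.52706564 0.13422283 0.09802884] [ 0.10691112  0.67631276 -1.65761046] [ 0.08497956  0.04513295 -0.01220865]
```

```bash
python3 -m inch '[{"dr":[0,0,0],"offset":[0,0,0.003],"fingers":1},{"dr":[0,0,0],"offset":[0,0,0.006],"fingers":1},{"dr":[0,0,0],"offset":[0,0,0.009],"fingers":1},{"dr":[0,0,0],"offset":[0,0,0.012],"fingers":1},{"dr":[0,0,0],"offset":[0,0,0.015],"fingers":1},{"dr":[0,0,0],"offset":[0,0,0.018],"fingers":1},{"dr":[0,0,0],"offset":[0,0,0.02],"fingers":1},{"dr":[0,0,0],"offset":[0,0,0.02],"fingers":1},{"dr":[0,0,0],"offset":[0,0,0.02],"fingers":1}]'
python3 - <<'E'
from h import *
o=ctrl.observe();print(o['ee_pos'],o['wrist_force'],o['torque'])
im,d,W=cloud("wrist"); cv2.imwrite("pics/w6.png",im)
m=(d>0)&(np.hypot(W[...,0]-.525,W[...,1]-.1345)<.04)&(W[...,2]>.115)&(W[...,2]<.16); m[:,:240]=0;m[:,264:]=0
print(np.percentile(W[m][:,2],[50,90,98]),m.sum())
e=o['ee_pos']
# lock face height samples
m=(d>0)&(W[...,2]>.055)&(W[...,2]<.0635)&(np.abs(W[...,0]-.512)<.03)&(np.abs(W[...,1]-.1)<.03); print(np.median(W[m][:,2]),m.sum())
E
```

```text
time: 8.28
ee_pos: [0.527, 0.1342, 0.1183]
eef_rot: [0.58, 0.403, -0.577, 0.41]
wrist_force: [0.1, 0.1, 0.1]
gripper_width: 0.009
[0.52700469 0.13422476 0.1182748 ] [0.09402082 0.09559103 0.05793267] [ 0.08322731  0.15047696 -0.05055324]
[0.14119207 0.14279643 0.15349443] 1626
0.06122638082748921 2972
```

View pics/w6.png

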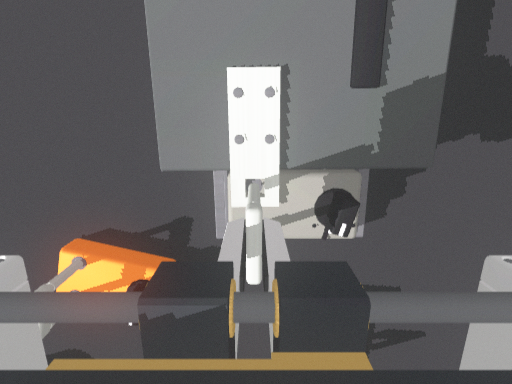

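Shackle top is at about 0.1425, up 20 mm; the lock face is still at 0.061. Raise 1.5 mm more and slide along lock -x (-0.943, 0.334) by 38 mm.

```bash
python3 -m inch '[{"dr":[0,0,0],"offset":[0,0,0.0015],"fingers":1},{"dr":[0,0,0],"offset":[0,0,0.0015],"fingers":1},{"dr":[0,0,0],"offset":[-0.0047,0.0017,0.0015],"fingers":1},{"dr":[0,0,0],"offset":[-0.0094,0.0033,0.0015],"fingers":1},{"dr":[0,0,0],"offset":[-0.0141,0.005,0.0015],"fingers":1},{"dr":[0,0,0],"offset":[-0.0189,0.0067,0.0015],"fingers":1},{"dr":[0,0,0],"offset":[-0.0236,0.0084,0.0015],"fingers":1},{"dr":[0,0,0],"offset":[-0.0283,0.01,0.0015],"fingers":1},{"dr":[0,0,0],"offset":[-0.033,0.0117,0.0015],"fingers":1},{"dr":[0,0,0],"offset":[-0.0358,0.0127,0.0015],"fingers":1},{"dr":[0,0,0],"offset":[-0.0358,0.0127,0.0015],"fingers":1}]'
python3 - <<'E'
from h import *
o=ctrl.observe();print(o['ee_pos'],o['wrist_force'],o['torque'])
im,d=ctrl.read_camera("wrist"); cv2.imwrite("pics/w7.png",im)
E
```

```text
time: 9.25
ee_pos: [0.4901, 0.1473, 0.1197]
eef_rot: [0.58, 0.404, -0.577, 0.41]
wrist_force: [1.6, -0.0, -0.3]
gripper_width: 0.0094
[0.49009584 0.1472752  0.1196874 ] [ 1.56599734 -0.01175879 -0.30476483] [ 0.0440503  -0.10161324  0.01186418]
```

View pics/w7.png

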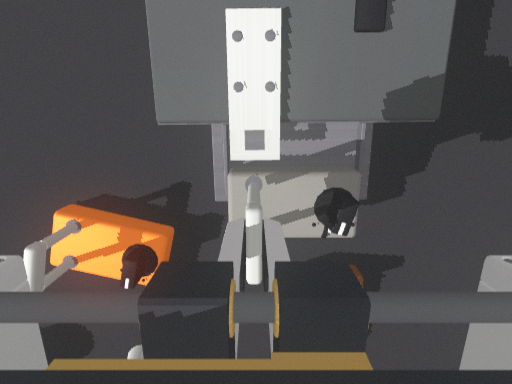

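The lock is square and just clear of the strap: its edge is at row 166 and the strap end at row 160. Slide 8 mm more for margin, then lift gently with full grip.

```bash
python3 -m inch '[{"dr":[0,0,0],"offset":[-0.004,0.0014,0],"fingers":1},{"dr":[0,0,0],"offset":[-0.0075,0.0027,0],"fingers":1},{"dr":[0,0,0],"offset":[-0.0075,0.0027,0.003],"fingers":1},{"dr":[0,0,0],"offset":[-0.0075,0.0027,0.008],"fingers":1},{"dr":[0,0,0],"offset":[-0.0075,0.0027,0.014],"fingers":1},{"dr":[0,0,0],"offset":[-0.0075,0.0027,0.02],"fingers":1},{"dr":[0,0,0],"offset":[-0.0075,0.0027,0.02],"fingers":1}]' 60
python3 - <<'E'
from h import *
o=ctrl.observe();print(o['ee_pos'],o['wrist_force'],o['torque'])
im,d=ctrl.read_camera("wrist"); cv2.imwrite("pics/w8.png",im)
E
```

```text
time: 9.88
ee_pos: [0.4837, 0.1501, 0.141]
eef_rot: [0.58, 0.404, -0.577, 0.41]
wrist_force: [-0.4, 0.2, -4.5]
gripper_width: 0.0095
[0.48371172 0.15010602 0.14101416] [-0.36879211  0.23024275 -4.49814466] [ 0.23509957 -0.01709389  0.00074267]
```

View pics/w8.png

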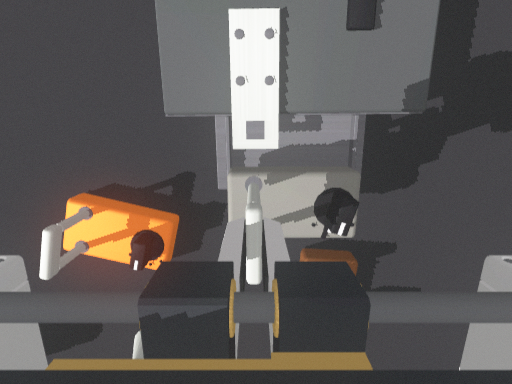

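The wrist carries the lock's weight (about 4.4 N) and the lock is level and clear of the strap. Lift the rest.

```bash
python3 -m inch '[{"dr":[0,0,0],"offset":[0,0,0.008],"fingers":1},{"dr":[0,0,0],"offset":[0,0,0.02],"fingers":1},{"dr":[0,0,0],"offset":[0,0,0.034],"fingers":1},{"dr":[0,0,0],"offset":[0,0,0.048],"fingers":1},{"dr":[0,0,0],"offset":[0,0,0.062],"fingers":1},{"dr":[0,0,0],"offset":[0,0,0.076],"fingers":1},{"dr":[0,0,0],"offset":[0,0,0.09],"fingers":1},{"dr":[0,0,0],"offset":[0,0,0.1],"fingers":1},{"dr":[0,0,0],"offset":[0,0,0.105],"fingers":1},{"dr":[0,0,0],"offset":[0,0,0.105],"fingers":1},{"dr":[0,0,0],"offset":[0,0,0.105],"fingers":1},{"dr":[0,0,0],"offset":[0,0,0.105],"fingers":1}]' 60
python3 - <<'E'
from h import *
o=ctrl.observe();print(o['ee_pos'],o['wrist_force'],o['torque'],np.abs(o['qvel']).max())
im,d,W=cloud("wrist"); cv2.imwrite("pics/w9.png",im)
r=ctrl.trace("lock","wrist"); 
for n in ["scene","side"]:
    i2,_=ctrl.read_camera(n); cv2.imwrite(f"pics/{n}9.png",i2)
    print(n,[(x['p'],np.round(x['xyz'],4)) for x in ctrl.pinpoint("lock",n)])
print([(x['p'],np.round(x['xyz'],4)) for x in ctrl.pinpoint("lock","wrist")])
# plane fit of lock face
u=np.zeros_like(d,bool);u[175:230,265:305]=1
p=W[u&(d>0)&(W[...,2]>.1)]; print(len(p),np.percentile(p[:,2],[10,50,90]))
c=p.mean(0); n=np.linalg.svd(p-c,full_matrices=False)[2][2]; print('tilt',np.degrees(np.arccos(abs(n[2]))),c)
for nm in ["tin","jigger","syrup","jar"]:
    for cam in ["scene","side"]: print(nm,cam,[(x['p'],np.round(x['xyz'],3)) for x in ctrl.pinpoint(nm,cam)][:2])
E
```

```text
time: 10.93
ee_pos: [0.4828, 0.1499, 0.2446]
eef_rot: [0.58, 0.404, -0.577, 0.409]
wrist_force: [-0.4, 1.1, -4.4]
gripper_width: 0.0097
[0.48279575 0.14993064 0.24459742] [-0.41992263  1.13511935 -4.38352445] [0.14016362 0.08140687 0.04678486] 0.004757535868273505
scene [(0.93, array([ 0.4857,  0.3087, -0.0017])), (0.61, array([0.4661, 0.1205, 0.1529]))]
side [(0.89, array([0.4866, 0.312 , 0.0024]))]
[(0.95, array([0.3252, 0.1235, 0.0008])), (0.9, array([0.468 , 0.1204, 0.1511])), (0.8, array([0.4864, 0.3079, 0.0038]))]
2190 [0.18513831 0.1860328  0.18712521]
tilt 74.54215970694061 [0.47756853 0.12395702 0.19087942]
tin scene [(0.9, array([ 0.312, -0.319,  0.   ])), (0.24, array([0.47 , 0.121, 0.154]))]
tin side [(0.8, array([ 0.309, -0.316,  0.002]))]
jigger scene [(0.82, array([ 0.326,  0.352, -0.001]))]
jigger side [(0.46, array([0.329, 0.35 , 0.002]))]
syrup scene [(0.69, array([ 0.367, -0.512, -0.002])), (0.68, array([0.477, 0.151, 0.256]))]
syrup side [(0.77, array([ 0.368, -0.513, -0.002]))]
jar scene [(0.59, array([0.384, 0.521, 0.002]))]
jar side [(0.79, array([ 0.383,  0.524, -0.002]))]
```

View pics/w9.png

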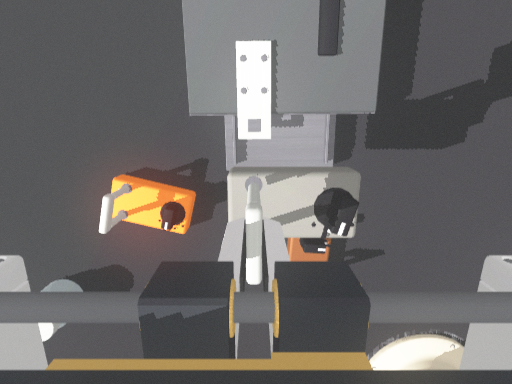

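View pics/scene9.png

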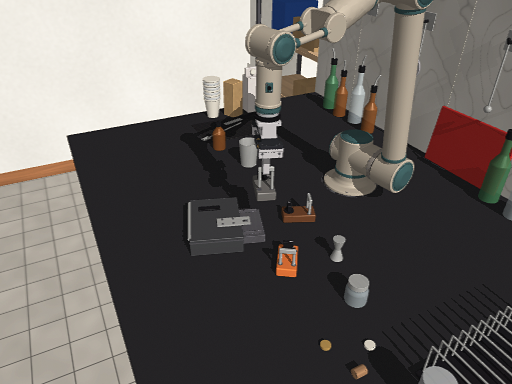

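```bash
python3 - <<'E'
from h import *
im,d,W=cloud("wrist")
u=np.zeros_like(d,bool);u[172:232,270:310]=1
p=W[u&(abs(W[...,2]-.186)<.012)]
n=np.linalg.svd(p-p.mean(0),full_matrices=False)[2][2]; print(len(p),'tilt',np.degrees(np.arccos(abs(n[2]))),p.mean(0))
o=ctrl.observe();print(o['wrist_force'],o['gripper_width'],np.abs(o['qvel']).max())
print(ctrl.close_job())
E
```

```text
2271 tilt 1.0030926120198829 [0.47626634 0.11918906 0.1868114 ]
[ 0.09413112 -0.67574993 -5.06226076] 0.009242179492600968 0.0028019863838467077
the job is handed in; nothing more can be done
None
```

The job is handed in: I opened the padlock and finished holding it by its shackle, in the air and clear of everything else. I turned the dial two clicks clockwise from the first notch to the long rib, then pulled the shackle up about 21 mm with the lock still on its landing. I slid the lock about 45 mm out from under the strap and lifted it. No verdict was reported.

**Last checks:**
- **Dial:** measured at about +0.27 rad after I let go of it, and the last wrist picture shows no change.
- **Lock height and tilt:** its underside is about 15 cm above the counter, and it is tilted about 1°. It was still, with the wrist carrying 4.4–5.1 N.
- **Bystanders:** the networks and the scene picture show the tin, jigger, bottle and jar standing upright. I did not measure where they were at the start, so I can't put a number on how far they moved; the arm never went near them.
- **Disagreements:** my first tilt fit read 75° because stray points were in it, and dropping them gave the 1°. The side camera's network did not report the lifted lock, but the scene and wrist cameras did, at about 15 cm.

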